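# Close the three fluid reservoirs

## Task

Close the three fluid reservoirs on the pedal box: their caps stand loosely at the start of the threads, so screw each one gently clockwise by light hand torque until it is fully home. One neck, there is no telling which, has a damaged thread on which the cap crosses and binds early in its turn: stop there at once, without forcing it or twisting the reservoir round in its clip, turn the cap back until it is free, lift it off and put it down in the steel tray. Leave the bottle, the socket case and the wrench where they are.

Things in the scene. Friction and masses are not known exactly. Their poses are not given: they have to be found in the camera images.
- cap_1: black fluted round aluminium screw cap, 52 mm across, 20 mm high, about 100 g, standing loosely on neck_1. Origin: middle of its lower edge, z up. At the start the origin is about 12 mm below the rim of the neck; fully home (roof on the rim) 16 mm below. 38 mm free between caps; grip it round the side from above, fingertips about level with its lower edge; 15 mm up it is clear of the neck
- cap_2: black fluted round aluminium screw cap, 52 mm across, 20 mm high, about 100 g, standing loosely on neck_2. Origin: middle of its lower edge, z up. At the start the origin is about 12 mm below the rim of the neck; fully home (roof on the rim) 16 mm below. 38 mm free between caps; grip it round the side from above, fingertips about level with its lower edge; 15 mm up it is clear of the neck
- cap_3: black fluted round aluminium screw cap, 52 mm across, 20 mm high, about 100 g, standing loosely on neck_3. Origin: middle of its lower edge, z up. At the start the origin is about 12 mm below the rim of the neck; fully home (roof on the rim) 16 mm below. 38 mm free between caps; grip it round the side from above, fingertips about level with its lower edge; 15 mm up it is clear of the neck
- neck_1 (a point): centre of the rim of reservoir 1's neck, 112 mm above the bench, z up. Thread: 21 mm per turn, clockwise from above closes. Sound: turns freely (torque change below 0.08 Nm), roof on the rim 56 to 62 deg from the start, firm at 75 to 85. Damaged: binds 17 to 25 deg from the start (torque up by 0.1 to 0.25 Nm on that at 10 deg); turned back 15 deg beyond its start the cap lifts off freely
- neck_2 (a point): centre of the rim of reservoir 2's neck, 112 mm above the bench, z up. Thread: 21 mm per turn, clockwise from above closes. Sound: turns freely (torque change below 0.08 Nm), roof on the rim 56 to 62 deg from the start, firm at 75 to 85. Damaged: binds 17 to 25 deg from the start (torque up by 0.1 to 0.25 Nm on that at 10 deg); turned back 15 deg beyond its start the cap lifts off freely
- neck_3 (a point): centre of the rim of reservoir 3's neck, 112 mm above the bench, z up. Thread: 21 mm per turn, clockwise from above closes. Sound: turns freely (torque change below 0.08 Nm), roof on the rim 56 to 62 deg from the start, firm at 75 to 85. Damaged: binds 17 to 25 deg from the start (torque up by 0.1 to 0.25 Nm on that at 10 deg); turned back 15 deg beyond its start the cap lifts off freely
- pedal_box: aluminium plate bolted to the bench, 130 x 300 mm, with three white plastic reservoirs 46 mm across in a row along its y axis, 90 mm apart (neck_1 at y = -90 mm, neck_2 in the middle, neck_3 at +90 mm). Origin: middle of its underside
- clip_a (a joint): turn of one of the three reservoirs in its spring clip, rad, 0 at the start, clockwise from above negative; a reservoir slips round as soon as its cap is forced (wrist torque up by some 0.25 to 0.5 Nm). Which of the three necks it belongs to changes each time
- clip_b (a joint): turn of one of the three reservoirs in its spring clip, rad, 0 at the start, clockwise from above negative; a reservoir slips round as soon as its cap is forced (wrist torque up by some 0.25 to 0.5 Nm). Which of the three necks it belongs to changes each time
- clip_c (a joint): turn of one of the three reservoirs in its spring clip, rad, 0 at the start, clockwise from above negative; a reservoir slips round as soon as its cap is forced (wrist torque up by some 0.25 to 0.5 Nm). Which of the three necks it belongs to changes each time
- tray: steel parts tray, open above, 150 (x) x 130 (y) mm, 22 mm high, walls 3 mm, floor 3 mm thick; fixed. It stands left or right of the pedal box. Origin: middle of its underside
- socket_case: closed black socket case, 120 x 130 mm, 45 mm high, on the other side of the pedal box from the tray; not needed. Origin: middle of its underside
- fluid_bottle: grey fluid bottle with black cap, 64 mm across, 170 mm high, standing beyond the pedal box; not needed. Origin: middle of its underside
- wrench: steel spanner 150 mm long lying on the bench beyond the pedal box; not needed. Origin: middle of its underside
Things that resemble listed ones, but are neither listed nor needed, are in the scene too. What is shaped like the cap_2 but purple or red is not meant. Leave any blue or turquoise look-alike of the cap_1 alone.

How it is judged:
At the end, for the whole second after the job is handed in: Two caps are fully home on their own necks (roof within 1.5 mm of the rim, centred within 4 mm, tilted less than 0.08 rad) and the cap that binds lies at rest in the tray (its centre within 50 mm along x and 40 mm along y of the tray's middle, less than 30 mm up) (((x of cap_1 in the frame of tray between -0.05 and 0.05 m and y of cap_1 in the frame of tray between -0.04 and 0.04 m and z of cap_1 in the frame of tray between 0 and 0.03 m and linear speed of cap_1 below 0.02 m/s and z of cap_2 in the frame of neck_2 below -0.0145 m and horizontal distance between cap_2 and neck_2 below 0.004 m and angle between each of cap_2, cap_3's own z axis and vertical below 0.08 rad and z of cap_3 in the frame of neck_3 below -0.0145 m and horizontal distance between cap_3 and neck_3 below 0.004 m) or (x of cap_2 in the frame of tray between -0.05 and 0.05 m and y of cap_2 in the frame of tray between -0.04 and 0.04 m and z of cap_2 in the frame of tray between 0 and 0.03 m and linear speed of cap_2 below 0.02 m/s and z of cap_1 in the frame of neck_1 below -0.0145 m and horizontal distance between cap_1 and neck_1 below 0.004 m and angle between each of cap_1, cap_3's own z axis and vertical below 0.08 rad and z of cap_3 in the frame of neck_3 below -0.0145 m and horizontal distance between cap_3 and neck_3 below 0.004 m) or (x of cap_3 in the frame of tray between -0.05 and 0.05 m and y of cap_3 in the frame of tray between -0.04 and 0.04 m and z of cap_3 in the frame of tray between 0 and 0.03 m and linear speed of cap_3 below 0.02 m/s and z of cap_1 in the frame of neck_1 below -0.0145 m and horizontal distance between cap_1 and neck_1 below 0.004 m and angle between each of cap_1, cap_2's own z axis and vertical below 0.08 rad and z of cap_2 in the frame of neck_2 below -0.0145 m and horizontal distance between cap_2 and neck_2 below 0.004 m))); the robot touches nothing.
It fails at once if a cap is forced: a reservoir is twisted in its clip by more than 0.08 rad (4.5 degrees) (value of joint any of clip_a, clip_b, clip_c above 0.08 rad or value of joint any of clip_a, clip_b, clip_c below -0.08 rad).
It fails at once if the socket case is moved by more than 30 mm (distance of socket_case from where it was at the start of the episode above 0.03 m).
It fails at once if the fluid bottle is moved by more than 30 mm (distance of fluid_bottle from where it was at the start of the episode above 0.03 m).
It fails at once if the wrench is moved by more than 30 mm (distance of wrench from where it was at the start of the episode above 0.03 m).
It also fails if it takes over 72 s, if anything falls off the work surface, if the arm or the gripper's body presses on something with over 40 N, if the wrist force passes 120 N, or if a joint passes its speed limit or range.

## Robot

A 6-joint arm with a two-finger parallel gripper is mounted at the origin on the work surface. World frame = base frame: x ahead of the robot, y to its left, z up, the work surface at z = 0. Lengths are in m, angles in rad, forces in N, time in s.
With the tool pointing down it reaches from about 0.375 to 0.975 m from the base axis. Payload 3.8 kg.
Tool frame: the origin (TCP) lies at the very end of the fingers, on their centre line; the grasp point (between the pads) lies 19 mm behind it; z points along the fingers, y is the line along which they close (so a half turn about z gives the same grasp; the last joint's range is limited). The gripper opens to 85 mm and grips with 20 to 120 N. Pads are 22 mm wide; open, the fingers measure 114 mm over their backs; the gripper's body (76 mm by 85 mm) begins 54 mm behind the grasp point. The pads swing forward as they close: fully open they stand 13 mm farther back than shut.
Start: joints at [-1.168, 0.264, 1.604, -0, 1.274, -0.037], TCP at [0.287, -0.611, 0.231] pointing down, gripper open.
Joint ranges: [-2.63, 2.63], [-0.94, 2.18], [0.31, 2.57], [-1.31, 4.45], [0, 2.66], [-2.55, 2.55]. Speed limits (rad/s): [2.57, 2.57, 3.14, 3.14, 3.14, 3.14].

## Interface

Orientations are given as a rotation vector (axis times angle).
In Python, from workcell import bot gives the robot as it stands. The module is installed in compiled form; this text tells all that it offers.
- The arm moves only by the shell command python3 -m jog 'ROWS' [OPENING] [FORCE]. ROWS is one flat JSON list of numbers that holds 1 to 5 rows one after another, with no inner brackets; each row has 4 numbers: dx, dy, dz in m, then a turn about the tool's z in rad; each row shifts and turns the commanded pose from where the row before left it, along the tool's axes as they then stand; what a row does not reach is not made up. A row lasts 1/8 s, in which the tool goes at most 0.0625 m and 0.188 rad, less where a joint would pass 70% of its speed; a pose out of reach is approached as far as the arm can. OPENING is the opening from 0.0 (shut) to 1.0 (fully open), set as the command begins (- or left out keeps the last). The fingers move at their own pace and stop on an object; FORCE is the grip in N (left out, the last holds). Time passes only in rows, so rows that do not move let the fingers close. It prints the time, the measured TCP pose, the force, the opening and the grip force at its end. Input that does not fit is refused with a message, and nothing moves.
- bot.read_state(): the state, without advancing time (a new reading comes with each control period).
- bot.read_camera(name): name is "scene" or "top" or "wrist"; returns the picture (384x512x3 uint8, red, green, blue); there is no depth.
- bot.camera_info(name): a dict with "intrinsics" (3x3 intrinsics, pixels), "extrinsics" (4x4, takes a point from camera to world coordinates). Camera axes: x right, y down, z forward; pixel columns grow to the right and rows downward; lengths in m; the calibration is good to about 2 mm. A picture is of the moment at which its call begins: read the wrist's pose just before it. camera_info takes no time and is no camera call; for the wrist camera it gives the pose at the moment of the call.
- bot.finish_job(): hands the job in; it is judged then, once.
Trained networks look in the newest picture that a camera, given by its name, has taken for a name from the list of things; names that differ only in an ending like _2 or _b are one class to them, and where a whole thing is asked for, a point or a joint stands for the part that bears it (a point fixed in the world has none). Each returns a list of dicts, best first, with "conf" (0 to 1); they miss things now and then, are a little off and sometimes report something else, mostly with a low value. They report only what shows in the picture. A call takes as long as a camera call. They do not tell look-alikes from the thing itself.
- bot.search_frame(camera, thing): "box" ([left, top, right, bottom] in pixels, round what is visible of it).
- bot.regions_of(camera, thing): "pixels" (384x512 bool, what is visible of it) and "box" ([left, top, right, bottom] in pixels, round what is visible of it).
- bot.spot_point(camera, thing): "pixel" ([row, column] in pixels: a listed point, or the origin of a listed thing).
The state is a dict: "time": time; "q": joint angles; "joint_vel": joint speeds; "joint_torque": joint torques, N m; "tool_pos": TCP position; "tcp_rot": TCP orientation; "wrist_force": force on the tool from outside, world axes, zero at the start; "torque": the same for the moment, N m; "width": opening from 0.0 (shut) to 1.0 (fully open); "grip_force": force on a finger pad.
Only numpy, scipy, OpenCV 4.12 (cv2) and the standard library are available. Lean on these libraries where they do the work, as an engineer would, in place of code of your own. Each camera call takes 0.05 s, during which the arm holds its last target. There are 200 camera calls.

## Working session

There is one attempt and no reset: what is moved stays moved. The work goes in short steps, Python scripts to look and compute and a shell command to move; the robot and the scene stay as the last step left them, time stands still between calls to the robot, and variables do not carry over. Pictures are saved under pics/ and viewed, at most 10 in all, crops included, and the job is handed in when it is done.

```bash
mkdir -p pics; cat > h.py <<'E'
import numpy as np, cv2
from workcell import bot
def ray(cam,px,z):
    i=bot.camera_info(cam);K=np.array(i["intrinsics"]);T=np.array(i["extrinsics"])
    d=T[:3,:3]@np.linalg.solve(K,[px[1],px[0],1.]);o=T[:3,3]
    return o+d*(z-o[2])/d[2]
def proj(cam,p):
    i=bot.camera_info(cam);K=np.array(i["intrinsics"]);T=np.linalg.inv(np.array(i["extrinsics"]))
    q=K@(T[:3,:3]@np.array(p)+T[:3,3]);return q[:2]/q[2]
E
python3 - <<'E'
from h import *
ims=[bot.read_camera(c) for c in ("top","scene")]
for c,im in zip(("top","scene"),ims):
    cv2.imwrite(f"pics/{c}0.png",im[:,:,::-1])
    print(c,np.round(np.array(bot.camera_info(c)["extrinsics"]),3).tolist())
for n,z in (("cap_1",.1),("neck_1",.112),("pedal_box",0),("tray",0)):
  for c in ("top","scene"):
    for r in bot.spot_point(c,n)[:7]: print(n,c,round(r["conf"],2),np.round(r["pixel"]),np.round(ray(c,r["pixel"],z),4))
s=bot.read_state();print(s)
E
```

```text
top [[-0.004, -0.988, 0.157, 0.413], [-1.0, 0.003, -0.011, -0.009], [0.011, -0.157, -0.988, 0.967], [0.0, 0.0, 0.0, 1.0]]
scene [[0.49, 0.595, -0.637, 1.177], [0.872, -0.343, 0.35, -0.369], [-0.009, -0.727, -0.687, 0.802], [0.0, 0.0, 0.0, 1.0]]
cap_1 top 0.96 [204. 240.] [0.5052 0.0126 0.1   ]
cap_1 top 0.87 [276. 241.] [0.3591 0.011  0.1   ]
cap_1 top 0.85 [200. 285.] [ 0.5126 -0.0806  0.1   ]
cap_1 top 0.79 [147. 234.] [0.627  0.0269 0.1   ]
cap_1 top 0.7 [150. 314.] [ 0.6187 -0.1423  0.1   ]
cap_1 top 0.69 [208. 199.] [0.497  0.0985 0.1   ]
cap_1 top 0.59 [268. 321.] [ 0.3755 -0.1513  0.1   ]
cap_1 scene 0.92 [195. 224.] [ 0.5088 -0.0775  0.1   ]
cap_1 scene 0.92 [180. 257.] [0.5001 0.0127 0.1   ]
cap_1 scene 0.87 [248. 294.] [ 0.7139 -0.0234  0.1   ]
cap_1 scene 0.86 [164. 283.] [0.4828 0.0967 0.1   ]
cap_1 scene 0.79 [200. 169.] [ 0.4621 -0.1907  0.1   ]
cap_1 scene 0.74 [275. 224.] [ 0.7032 -0.174   0.1   ]
neck_1 top 0.93 [202. 288.] [ 0.508 -0.084  0.112]
neck_1 top 0.81 [210. 200.] [0.4926 0.0931 0.112 ]
neck_1 top 0.61 [205. 244.] [0.5031 0.0058 0.112 ]
neck_1 scene 0.69 [1
[... 365 characters left out ...]
'time': 0.5, 'q': array([-1.16791731e+00,  2.63933009e-01,  1.60404210e+00, -2.18036370e-06,
        1.27370255e+00, -3.68831953e-02]), 'joint_vel': array([-7.11204607e-04, -8.60299205e-04, -2.87829414e-04,  6.01951944e-04,
       -5.38715737e-05, -2.53248763e-04]), 'joint_torque': array([-4.23513829e-04, -5.14408028e+01, -3.67237294e+01, -1.01181522e-04,
        2.58673106e-03, -8.15839002e-06]), 'tool_pos': array([ 0.28736069, -0.61074581,  0.23123468]), 'tcp_rot': array([-3.06587232e+00, -6.85206892e-01,  2.75188744e-05]), 'wrist_force': array([ 0.32491605,  0.68159325, -0.33170926]), 'torque': array([-0.03145106, -0.00854887, -0.00571619]), 'grip_force': 0.0, 'width': 1.0041426306075971}
```

View pics/top0.png

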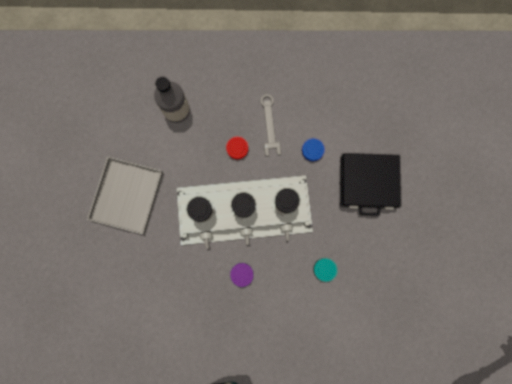

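View pics/scene0.png

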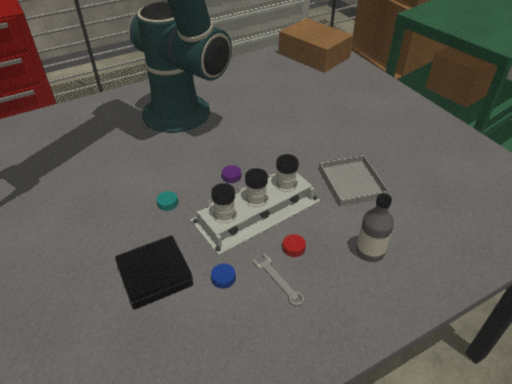

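```bash
python3 - <<'E'
from h import *
for c in ("top","scene"):
  for r in bot.regions_of(c,"cap_1"):
    m=r["pixels"].astype(np.uint8); b=r["box"]
    ys,xs=np.nonzero(m); print(c,round(r["conf"],2),np.round(b),np.round(ray(c,[ys.mean(),xs.mean()],.115),4), m.sum())
  for r in bot.regions_of(c,"tray")[:1]:
    cc=cv2.findContours(r["pixels"].astype(np.uint8),0,2)[0];q=cv2.minAreaRect(max(cc,key=len))
    print([np.round(ray(c,[p[1],p[0]],.022)[:2],3).tolist() for p in cv2.boxPoints(q)])
E
```

```text
top 0.85 [273. 187. 304. 214.] [ 0.5122 -0.0828  0.115 ] 530
top 0.75 [301. 138. 327. 162.] [ 0.6175 -0.1388  0.115 ] 397
top 0.74 [229. 266. 259. 288.] [0.3644 0.0089 0.115 ] 464
top 0.7 [230. 192. 258. 219.] [0.5029 0.0063 0.115 ] 523
top 0.64 [226. 138. 250. 158.] [0.6208 0.0189 0.115 ] 425
top 0.63 [186. 193. 214. 221.] [0.4947 0.0954 0.115 ] 545
top 0.56 [313. 260. 336. 280.] [ 0.373  -0.1569  0.115 ] 442
[[0.482, 0.356], [0.631, 0.32], [0.59, 0.188], [0.444, 0.227]]
scene 0.88 [212. 262. 236. 290.] [ 0.7131 -0.1804  0.115 ] 505
scene 0.87 [157. 191. 179. 212.] [ 0.4742 -0.1968  0.115 ] 306
scene 0.82 [275. 153. 301. 175.] [0.501  0.0941 0.115 ] 369
scene 0.79 [210. 184. 237. 204.] [ 0.517 -0.083  0.115] 426
scene 0.71 [246. 169. 268. 188.] [0.5077 0.0059 0.115 ] 369
scene 0.7 [222. 166. 241. 182.] [ 0.4668 -0.0367  0.115 ] 294
scene 0.68 [283. 235. 308. 260.] [ 0.7163 -0.0272  0.115 ] 390
[[0.454, 0.22], [0.422, 0.389], [0.628, 0.32], [0.645, 0.174]]
```

The top view shows three black caps on the box at px (287,201), (244,205) and (200,209). The tray is left at (127,196), the socket case right at (371,181). The coloured discs are look-alikes. The scene view agrees. I'll go above the middle cap and refine with the wrist camera.

```bash
python3 -m jog '[0.042, -0.042, -0.003, 0, 0.042, -0.042, -0.003, 0, 0.042, -0.042, -0.003, 0, 0.042, -0.042, -0.003, 0, 0.042, -0.042, -0.003, 0]' 1.0
python3 -m jog '[0.042, -0.042, -0.003, 0, 0.042, -0.042, -0.003, 0, 0.042, -0.042, -0.003, 0, 0.042, -0.042, -0.003, 0, 0.042, -0.042, -0.003, 0]'
python3 -m jog '[0.038, -0.045, 0, -0.17, 0, 0, 0, -0.176, 0, 0, 0, -0.176, 0, 0, 0, -0.176, 0, 0, 0, -0.176]'
python3 -m jog '[0, 0, 0, -0.176, 0, 0, 0, -0.176, 0, 0, 0, 0]'
cat >> h.py <<'E'
def state():
    from scipy.spatial.transform import Rotation as R
    s=bot.read_state();M=R.from_rotvec(s["tcp_rot"]).as_matrix()
    print("t",round(s["time"],2),"tcp",np.round(s["tool_pos"],4),"phi",round(float(np.arctan2(M[1,0],M[0,0])),4),"tz",np.round(M[:,2],3),"q6",round(s["q"][5],3),"F",np.round(s["wrist_force"],2),"T",np.round(s["torque"],3),"jt6",round(s["joint_torque"][5],4),"w",round(s["width"],3),"g",round(s["grip_force"],1))
    return s,M
E
cat > w.py <<'E'
from h import *
import sys
s,M=state(); im=bot.read_camera("wrist"); cv2.imwrite(f"pics/{sys.argv[1]}.png",im[:,:,::-1])
print(np.round(np.array(bot.camera_info("wrist")["extrinsics"])[:3],3).tolist())
for r in bot.regions_of("wrist","cap_1"):
    m=r["pixels"]; ys,xs=np.nonzero(m); print("cap",round(r["conf"],2),np.round(r["box"]),m.sum(),im[m].mean(0).round(),np.round(ray("wrist",[ys.mean(),xs.mean()],.115),4))
for n,z in (("cap_1",.1),("neck_1",.112)):
    for r in bot.spot_point("wrist",n): print(n,round(r["conf"],2),np.round(r["pixel"]),np.round(ray("wrist",r["pixel"],z),4))
E
python3 w.py w1
```

```text
time: 1.32
tool_pos: [0.3884, -0.3296, 0.2467]
tcp_rot: [3.065, 0.684, 0.001]
wrist_force: [1.4, 0.6, 0.3]
width: 1.002
grip_force: 0.0
time: 1.95
tool_pos: [0.4891, -0.0501, 0.2619]
tcp_rot: [3.065, 0.685, 0.002]
wrist_force: [1.7, -0.5, -0.5]
width: 1.0
grip_force: 0.0
time: 2.58
tool_pos: [0.5038, 0.0052, 0.2615]
tcp_rot: [2.482, 1.926, 0.0]
wrist_force: [0.5, -0.5, -0.9]
width: 0.999
grip_force: 0.0
time: 2.95
tool_pos: [0.5038, 0.005, 0.2614]
tcp_rot: [2.115, 2.322, 0.0]
wrist_force: [-0.1, -0.0, 0.3]
width: 1.0
grip_force: 0.0
t 2.95 tcp [0.5038 0.005  0.2614] phi 1.6639 tz [ 0.  0. -1.] q6 -0.133 F [-0.1  -0.02  0.3 ] T [-0.003 -0.009 -0.008] jt6 -0.6081 w 1.0 g 0.0
[[0.996, 0.087, 0.029, 0.497], [0.091, -0.946, -0.312, 0.086], [0.0, 0.313, -0.95, 0.404]]
cap 0.97 [228. 138. 285. 201.] 2511 [47. 47. 46.] [0.5032 0.0099 0.115 ]
cap 0.93 [327. 252. 352. 289.] 780 [ 45.  70. 132.] [ 0.5971 -0.0881  0.115 ]
cap 0.8 [118. 110. 164. 157.] 1699 [67. 39. 81.] [0.3947 0.0335 0.115 ]
cap 0.77 [133. 249. 170. 271.] 169 [43. 88. 85.] [ 0.4042 -0.0934  0.115 ]
cap 0.62 [350. 124. 396. 168.] 1598 [172.  54.  53.] [0.607 0.041 0.115]
cap 0.59 [233. 226. 284. 278.] 2123 [40. 40. 40.] [ 0.5115 -0.0777  0.115 ]
cap 0.56 [224.  36. 287. 103.] 3284 [62. 62. 62.] [0.4951 0.099  0.115 ]
cap_1 0.96 [ 72. 255.] [0.494  0.0953 0.1   ]
cap_1 0.79 [146. 371.] [0.6103 0.0393 0.1   ]
cap_1 0.72 [135. 140.] [0.3909 0.0295 0.1   ]
cap_1 0.69 [167. 258.] [0.5049 0.0081 0.1   ]
cap_1 0.67 [266. 347.] [ 0.6115 -0.0928  0.1   ]
cap_1 0.59 [263. 155.] [ 0.4037 -0.1083  0.1   ]
cap_1 0.57 [248. 259.] [ 0.5143 -0.0795  0.1   ]
cap_1 0.29 [ 31. 478.] [0.6819 0.1455 0.1   ]
```

```bash
cat > fit.py <<'E'
from h import *
from scipy.optimize import minimize
a=np.linspace(0,2*np.pi,40)
def sil(cam,x,y,z0=.1):
    P=[proj(cam,(x+.026*np.cos(t),y+.026*np.sin(t),z)) for z in (z0,z0+.02) for t in a]
    m=np.zeros((384*4,512*4),np.uint8);h=cv2.convexHull(np.float32(P)*4+1.5).astype(np.int32)
    return cv2.fillConvexPoly(m,h,1)
def fit(cam,x0,y0):
    im=bot.read_camera(cam); out=[]
    for r in bot.regions_of(cam,"cap_1"):
        ys,xs=np.nonzero(r["pixels"]);p=ray(cam,[ys.mean(),xs.mean()],.11)
        if np.hypot(p[0]-x0,p[1]-y0)<.025:
            m=cv2.resize(r["pixels"].astype(np.uint8),None,fx=4,fy=4,interpolation=0)
            f=lambda v:-(sil(cam,*v)&m).sum()/(sil(cam,*v)|m).sum()
            o=minimize(f,p[:2],method="Nelder-Mead",options=dict(initial_simplex=[p[:2],p[:2]+[.006,0],p[:2]+[0,.006]],xatol=2e-4,maxiter=40))
            return np.round(o.x,4),round(-o.fun,3)
E
python3 - <<'E'
from fit import *
for x,y in ((.512,-.082),(.504,.0065),(.495,.096)):
    print([fit(c,x,y) for c in ("wrist","top","scene")])
E
```

```text
fit.py:14: RuntimeWarning: overflow encountered in scalar negative
  f=lambda v:-(sil(cam,*v)&m).sum()/(sil(cam,*v)|m).sum()
Traceback (most recent call last):
  File "fit.py", line 15, in fit
    o=minimize(f,p[:2],method="Nelder-Mead",options=dict(initial_simplex=[p[:2],p[:2]+[.006,0],p[:2]+[0,.006]],xatol=2e-4,maxiter=40))
  File "fit.py", line 14, in <lambda>
    f=lambda v:-(sil(cam,*v)&m).sum()/(sil(cam,*v)|m).sum()
                                       ~~~^^^^^^^^
  File "fit.py", line 5, in sil
    P=[proj(cam,(x+.026*np.cos(t),y+.026*np.sin(t),z)) for z in (z0,z0+.02) for t in a]
       ~~~~^^^^^^^^^^^^^^^^^^^^^^^^^^^^^^^^^^^^^^^^^^^
  File "h.py", line 8, in proj
    i=bot.camera_info(cam);K=np.array(i["intrinsics"]);T=np.linalg.inv(np.array(i["extrinsics"]))
ValueError: time passes only in moves, steps and waits
```

View pics/w1.png

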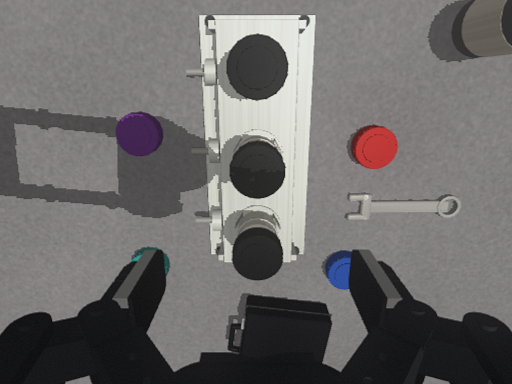

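The wrist view shows the three black caps at px (257,67), (258,169) and (257,253), all clear. I'll cache the calibration and redo the fit.

```bash
python3 - <<'E'
s=open('h.py').read()
s=s.replace('def ray(','C={}\ndef info(c):\n    if c not in C: C[c]=bot.camera_info(c)\n    return C[c]\ndef ray(',1).replace('i=bot.camera_info(cam)','i=info(cam)')
open('h.py','w').write(s)
s=open('fit.py').read().replace('-(sil(cam,*v)&m).sum()/(sil(cam,*v)|m).sum()','-float((sil(cam,*v)&m).sum())/float((sil(cam,*v)|m).sum())')
open('fit.py','w').write(s)
E
python3 - <<'E'
from fit import *
for x,y in ((.512,-.082),(.504,.0065),(.495,.096)):
    print([fit(c,x,y) for c in ("wrist","top","scene")])
state()
E
```

```text
[(array([ 0.5118, -0.0802]), np.float64(0.947)), (array([ 0.5099, -0.0601]), np.float64(0.081)), None]
[(array([0.5031, 0.0086]), np.float64(0.971)), None, (array([0.5046, 0.0088]), np.float64(0.931))]
[(array([0.4951, 0.0979]), np.float64(0.977)), (array([0.4941, 0.096 ]), np.float64(0.952)), (array([0.4969, 0.0985]), np.float64(0.95))]
t 4.15 tcp [0.5038 0.005  0.2613] phi 1.6658 tz [-0.  0. -1.] q6 -0.135 F [-0.15 -0.89  0.17] T [ 0.004 -0.053  0.01 ] jt6 0.0002 w 1.002 g 0.0
```

```bash
python3 -m jog '[0.0037, 0, 0.045, 0, 0, 0, 0.045, 0, 0, 0, 0.045, 0, 0, 0, 0.026, 0, 0, 0, 0, 0]' 1.0
python3 -m jog '[0, 0, 0, 0, 0, 0, 0, 0, 0, 0, 0, 0, 0, 0, 0, 0, 0, 0, 0, 0]' 0.4 30
python3 -c "
from h import *
state()"
```

```text
time: 4.78
tool_pos: [0.5011, 0.0088, 0.0978]
tcp_rot: [-2.11, -2.321, 0.006]
wrist_force: [-0.9, -0.3, -0.3]
width: 0.997
grip_force: 0.0
time: 5.4
tool_pos: [0.505, 0.0086, 0.1024]
tcp_rot: [2.112, 2.322, 0.003]
wrist_force: [-1.9, 0.4, 6.8]
width: 0.593
grip_force: 30.9
t 5.4 tcp [0.505  0.0086 0.1024] phi 1.6658 tz [ 0.003 -0.    -1.   ] q6 -0.127 F [-1.93  0.4   6.8 ] T [-0.006  0.272  0.043] jt6 -0.01 w 0.593 g 30.9
```

```bash
cat > chk.py <<'E'
from h import *
import sys,os
T=np.mean([bot.read_state()["torque"][2] for _ in range(5)]); state()
if sys.argv[1]=="ref": np.save("ref.npy",T); sys.exit()
d=T-np.load("ref.npy"); print("dTz",round(float(d),3)); sys.exit(abs(d)>float(sys.argv[1]))
E
python3 -m jog '[0, 0, 0.0003, 0.0875, 0, 0, 0.0003, 0.0875, 0, 0, 0, 0]' && python3 chk.py ref && python3 -m jog '[0, 0, 0.0003, 0.07, 0, 0, 0, 0]' >/dev/null && python3 chk.py 0.08 && python3 -m jog '[0, 0, 0.0002, 0.05, 0, 0, 0, 0]' >/dev/null && python3 chk.py 0.08
```

```text
time: 5.78
tool_pos: [0.5051, 0.0085, 0.1018]
tcp_rot: [2.307, 2.128, 0.004]
wrist_force: [-1.0, -0.8, 6.1]
width: 0.598
grip_force: 30.8
t 5.78 tcp [0.5051 0.0085 0.1018] phi 1.49 tz [ 0.004 -0.    -1.   ] q6 0.049 F [-1.03 -0.76  6.07] T [-0.143  0.177 -0.081] jt6 0.1269 w 0.598 g 30.8
t 6.03 tcp [0.5051 0.0085 0.1016] phi 1.4201 tz [ 0.004 -0.    -1.   ] q6 0.118 F [-0.7  -0.5   6.61] T [-0.061  0.201 -0.114] jt6 0.073 w 0.599 g 30.9
dTz -0.032False
```

```bash
sed -i 's/sys.exit(abs(d)>float(sys.argv\[1\]))/sys.exit(int(abs(d)>float(sys.argv[1])))/' chk.py
python3 -m jog '[0, 0, 0.0002, 0.05, 0, 0, 0, 0]' >/dev/null && python3 chk.py 0.08 && python3 -m jog '[0, 0, 0.0002, 0.05, 0, 0, 0, 0]' >/dev/null && python3 chk.py 0.08 && python3 -m jog '[0, 0, 0.0002, 0.05, 0, 0, 0, 0]' >/dev/null && python3 chk.py 0.08
```

```text
t 6.28 tcp [0.5052 0.0085 0.1014] phi 1.3704 tz [ 0.004 -0.    -1.   ] q6 0.168 F [-0.71 -0.6   5.93] T [-0.091  0.171 -0.089] jt6 0.048 w 0.593 g 30.9
dTz -0.007
t 6.53 tcp [0.5053 0.0085 0.1012] phi 1.3204 tz [ 0.004 -0.    -1.   ] q6 0.218 F [-1.66 -0.02  5.83] T [-0.093  0.177 -0.1  ] jt6 0.0453 w 0.596 g 30.9
dTz -0.019
t 6.78 tcp [0.5053 0.0085 0.1011] phi 1.2704 tz [ 0.004 -0.    -1.   ] q6 0.268 F [-1.45 -0.41  7.09] T [-0.131  0.109 -0.107] jt6 0.0445 w 0.597 g 30.9
dTz -0.026
```

```bash
python3 -m jog '[0, 0, 0.0002, 0.05, 0, 0, 0, 0]' >/dev/null && python3 chk.py 0.08 && python3 -m jog '[0, 0, 0.0002, 0.06, 0, 0, 0, 0]' >/dev/null && python3 chk.py 0.08 && python3 -m jog '[0, 0, 0.0003, 0.09, 0, 0, 0, 0]' >/dev/null && python3 chk.py 0.08  && python3 -m jog '[0, 0, 0.0003, 0.1, 0, 0, 0, 0]' >/dev/null && python3 chk.py 0.08
```

```text
t 7.03 tcp [0.5054 0.0085 0.1009] phi 1.2203 tz [ 0.004 -0.    -1.   ] q6 0.318 F [-0.86  0.11  6.63] T [ 0.001  0.095 -0.076] jt6 0.0463 w 0.598 g 30.9
dTz 0.006
t 7.28 tcp [0.5054 0.0085 0.1007] phi 1.1603 tz [ 0.004 -0.    -1.   ] q6 0.378 F [-1.07 -0.63  6.77] T [-0.072  0.109 -0.052] jt6 0.0487 w 0.598 g 30.9
dTz 0.03
t 7.53 tcp [0.5055 0.0085 0.1004] phi 1.07 tz [ 0.005 -0.    -1.   ] q6 0.469 F [-0.89 -0.5   6.62] T [-0.125  0.122 -0.145] jt6 0.1122 w 0.599 g 30.8
dTz -0.064
t 7.78 tcp [0.5055 0.0085 0.1001] phi 0.9699 tz [ 0.004 -0.    -1.   ] q6 0.569 F [ 0.36 -0.68  6.26] T [-0.176  0.016 -0.083] jt6 0.1597 w 0.597 g 30.8
dTz -0.002
```

```bash
python3 -m jog '[0, 0, 0.0003, 0.1, 0, 0, 0.0003, 0.1, 0, 0, 0, 0]' >/dev/null && python3 chk.py 0.12 && python3 -m jog '[0, 0, 0.0003, 0.1, 0, 0, 0, 0]' >/dev/null && python3 chk.py 0.1 && python3 -m jog '[0, 0, 0.0002, 0.06, 0, 0, 0, 0]' >/dev/null && python3 chk.py 0.1  && python3 -m jog '[0, 0, 0.0002, 0.06, 0, 0, 0, 0]' >/dev/null && python3 chk.py 0.1 && python3 -m jog '[0, 0, 0.0002, 0.06, 0, 0, 0, 0]' >/dev/null && python3 chk.py 0.1
```

```text
t 8.15 tcp [0.5055 0.0084 0.0994] phi 0.7701 tz [ 0.005 -0.001 -1.   ] q6 0.769 F [-0.85 -0.52  6.13] T [-0.219  0.017 -0.025] jt6 0.2039 w 0.596 g 30.8
dTz 0.057
t 8.4 tcp [0.5055 0.0084 0.0991] phi 0.6702 tz [ 0.005 -0.001 -1.   ] q6 0.869 F [-0.07 -1.81  4.59] T [-0.186 -0.041 -0.046] jt6 0.2027 w 0.598 g 30.8
dTz 0.035
t 8.65 tcp [0.5056 0.0084 0.0989] phi 0.6104 tz [ 0.005 -0.001 -1.   ] q6 0.928 F [-0.68 -0.66  6.27] T [-0.208 -0.015 -0.057] jt6 0.121 w 0.598 g 30.8
dTz 0.024
t 8.9 tcp [0.5056 0.0085 0.0988] phi 0.5504 tz [ 0.005 -0.    -1.   ] q6 0.988 F [ 0.42 -1.76  5.8 ] T [-0.126 -0.01  -0.064] jt6 0.1041 w 0.597 g 30.8
dTz 0.017
t 9.15 tcp [0.5057 0.0084 0.0988] phi 0.4904 tz [ 0.005 -0.001 -1.   ] q6 1.048 F [-0.91 -1.4   7.25] T [-0.121  0.009 -0.01 ] jt6 0.0924 w 0.597 g 30.9
dTz 0.072
```

```bash
python3 -m jog '[0, 0, 0.0002, 0.05, 0, 0, 0, 0]' >/dev/null; python3 chk.py 0.1; python3 -m jog '[0, 0, 0, 0, 0, 0, 0, 0, 0, 0, 0, 0]' 0.75; python3 -m jog '[0, 0, -0.03, 0, 0, 0, -0.03, -0.18, 0, 0, 0, -0.18, 0, 0, 0, -0.18, 0, 0, 0, -0.18]'; python3 -m jog '[0, 0, 0, -0.18, 0, 0, 0, -0.18, 0, 0, 0, -0.145, 0, 0, 0, 0]' 1.0;python3 -c "
from fit import *
s,M=state()
for x,y in ((.512,-.082),(.504,.0087)):
    print(fit('wrist',x,y))"
```

```text
t 9.4 tcp [0.5058 0.0083 0.0988] phi 0.4405 tz [ 0.005 -0.001 -1.   ] q6 1.098 F [-0.55 -0.94  8.44] T [-0.252  0.137 -0.128] jt6 0.0619 w 0.595 g 31.0
dTz -0.046
time: 9.78
tool_pos: [0.5032, 0.0087, 0.0959]
tcp_rot: [-3.065, -0.687, 0.001]
wrist_force: [-0.5, -0.3, -0.5]
width: 0.75
grip_force: 0.0
time: 10.4
tool_pos: [0.5032, 0.0087, 0.1559]
tcp_rot: [-2.622, -1.73, 0.0]
wrist_force: [0.5, -0.1, 0.4]
width: 0.752
grip_force: 0.0
time: 10.9
tool_pos: [0.5032, 0.0087, 0.1558]
tcp_rot: [-2.115, -2.322, 0.001]
wrist_force: [0.0, -1.0, 0.1]
width: 1.001
grip_force: 0.0
t 10.9 tcp [0.5032 0.0087 0.1558] phi 1.6642 tz [-0.001  0.    -1.   ] q6 -0.126 F [ 0.03 -0.96  0.06] T [-0.015  0.013 -0.01 ] jt6 -0.5022 w 1.001 g 0.0
(array([ 0.512 , -0.0794]), np.float64(0.821))
(array([0.5047, 0.01  ]), np.float64(0.926))
```

```bash
python3 -m jog '[-0.045, 0.0004, 0, 0, -0.0446, 0.0004, 0, 0, 0, 0, 0.03, 0, 0, 0, 0.0255, 0, 0, 0, 0, 0]' 1.0
python3 -m jog '[0, 0, 0, 0, 0, 0, 0, 0, 0, 0, 0, 0, 0, 0, 0, 0, 0, 0, 0, 0]' 0.4 30 >/dev/null
python3 chk.py ref
python3 -m jog '[0, 0, 0.0003, 0.0875, 0, 0, 0.0003, 0.0875, 0, 0, 0, 0]' >/dev/null && python3 chk.py ref && python3 -m jog '[0, 0, 0.0003, 0.07, 0, 0, 0, 0]' >/dev/null && python3 chk.py 0.07 && python3 -m jog '[0, 0, 0.0002, 0.05, 0, 0, 0, 0]' >/dev/null && python3 chk.py 0.07 && python3 -m jog '[0, 0, 0.0001, 0.04, 0, 0, 0, 0]' >/dev/null && python3 chk.py 0.07 && python3 -m jog '[0, 0, 0.0001, 0.04, 0, 0, 0, 0]' >/dev/null && python3 chk.py 0.07
```

```text
time: 11.72
tool_pos: [0.5105, -0.0802, 0.0983]
tcp_rot: [-2.112, -2.32, 0.004]
wrist_force: [-0.3, -0.8, -0.2]
width: 0.998
grip_force: 0.0
t 12.35 tcp [ 0.5135 -0.0806  0.1023] phi 1.6659 tz [ 0.002 -0.001 -1.   ] q6 -0.298 F [-1.6   0.62  6.73] T [ 0.015  0.509 -0.034] jt6 -0.0257 w 0.596 g 31.0
t 12.72 tcp [ 0.5137 -0.0808  0.1018] phi 1.4903 tz [ 0.002 -0.001 -1.   ] q6 -0.123 F [-2.87 -0.23  6.58] T [-0.151  0.471 -0.006] jt6 0.1592 w 0.591 g 30.9
t 12.97 tcp [ 0.5138 -0.0808  0.1015] phi 1.4204 tz [ 0.002 -0.001 -1.   ] q6 -0.053 F [-2.77 -0.84  6.42] T [-0.087  0.398 -0.046] jt6 0.1011 w 0.597 g 30.9
dTz -0.039
t 13.22 tcp [ 0.5138 -0.0808  0.1014] phi 1.3707 tz [ 0.002 -0.001 -1.   ] q6 -0.003 F [-2.45 -0.13  6.46] T [-0.134  0.449 -0.068] jt6 0.062 w 0.6 g 31.0
dTz -0.062
t 13.47 tcp [ 0.5139 -0.0808  0.1013] phi 1.3307 tz [ 0.003 -0.001 -1.   ] q6 0.037 F [-1.31 -0.6   4.87] T [-0.183  0.36  -0.056] jt6 0.0502 w 0.595 g 30.9
dTz -0.05
t 13.72 tcp [ 0.5139 -0.0808  0.1011] phi 1.2907 tz [ 0.003 -0.001 -1.   ] q6 0.077 F [-2.03 -1.52  5.62] T [-0.065  0.327 -0.045] jt6 0.053 w 0.597 g 30.9
dTz -0.039
```

```bash
python3 -m jog '[0, 0, 0.0002, 0.04, 0, 0, 0, 0]' >/dev/null && python3 chk.py 0.08 && python3 -m jog '[0, 0, 0.0001, 0.04, 0, 0, 0, 0]' >/dev/null && python3 chk.py 0.08 && python3 -m jog '[0, 0, 0.0002, 0.05, 0, 0, 0, 0]' >/dev/null && python3 chk.py 0.08 && python3 -m jog '[0, 0, 0.0003, 0.09, 0, 0, 0, 0]' >/dev/null && python3 chk.py 0.09  && python3 -m jog '[0, 0, 0.0003, 0.1, 0, 0, 0, 0]' >/dev/null && python3 chk.py 0.09
```

```text
t 13.97 tcp [ 0.514  -0.0808  0.101 ] phi 1.2507 tz [ 0.003 -0.001 -1.   ] q6 0.117 F [-2.53 -1.51  4.92] T [-0.07   0.281  0.004] jt6 0.0517 w 0.596 g 30.9
dTz 0.011
t 14.22 tcp [ 0.514  -0.0807  0.1008] phi 1.2107 tz [ 0.003 -0.001 -1.   ] q6 0.157 F [-1.92 -0.28  5.11] T [-0.108  0.254 -0.026] jt6 0.0499 w 0.595 g 30.9
dTz -0.02
t 14.47 tcp [ 0.5141 -0.0808  0.1007] phi 1.1605 tz [ 0.003 -0.001 -1.   ] q6 0.207 F [-1.55 -0.91  5.51] T [-0.073  0.253 -0.092] jt6 0.054 w 0.598 g 30.9
dTz -0.085
```

```bash
for i in 1 2 3; do python3 -m jog '[0, 0, 0, 0]' >/dev/null; python3 chk.py 0.08; done
```

```text
t 14.6 tcp [ 0.5141 -0.0807  0.1007] phi 1.1609 tz [ 0.003 -0.001 -1.   ] q6 0.207 F [-1.04 -0.83  5.41] T [-0.12   0.256 -0.071] jt6 -0.0645 w 0.597 g 30.9
dTz -0.064
t 14.72 tcp [ 0.5141 -0.0808  0.1007] phi 1.1609 tz [ 0.003 -0.001 -1.   ] q6 0.207 F [-0.79 -0.66  5.58] T [-0.093  0.228 -0.033] jt6 -0.0661 w 0.598 g 30.9
dTz -0.026
t 14.85 tcp [ 0.5141 -0.0808  0.1007] phi 1.1609 tz [ 0.003 -0.001 -1.   ] q6 0.207 F [-2.35 -0.89  4.53] T [-0.107  0.25  -0.074] jt6 -0.0661 w 0.593 g 30.9
dTz -0.068
```

```bash
python3 -m jog '[0, 0, 0.0003, 0.09, 0, 0, 0, 0]' >/dev/null && python3 chk.py 0.12  && python3 -m jog '[0, 0, 0.0003, 0.1, 0, 0, 0, 0]' >/dev/null && python3 chk.py 0.12 &&  python3 -m jog '[0, 0, 0.0003, 0.1, 0, 0, 0.0003, 0.1, 0, 0, 0, 0]' >/dev/null && python3 chk.py 0.12 && python3 -m jog '[0, 0, 0.0003, 0.1, 0, 0, 0, 0]' >/dev/null && python3 chk.py 0.12 && python3 -m jog '[0, 0, 0.0002, 0.08, 0, 0, 0, 0]' >/dev/null && python3 chk.py 0.12  && python3 -m jog '[0, 0, 0.0002, 0.08, 0, 0, 0, 0]' >/dev/null && python3 chk.py 0.12 && python3 -m jog '[0, 0, 0.0002, 0.08, 0, 0, 0, 0]' >/dev/null && python3 chk.py 0.12
```

```text
t 15.1 tcp [ 0.5142 -0.0808  0.1004] phi 1.0706 tz [ 0.003 -0.001 -1.   ] q6 0.297 F [-1.35 -0.53  5.63] T [-0.092  0.203 -0.119] jt6 0.1287 w 0.598 g 30.9
dTz -0.113
t 15.35 tcp [ 0.5143 -0.0808  0.1   ] phi 0.9706 tz [ 0.003 -0.001 -1.   ] q6 0.397 F [-1.44 -0.77  5.25] T [-0.112  0.201 -0.092] jt6 0.1528 w 0.599 g 30.9
dTz -0.085
t 15.72 tcp [ 0.5144 -0.0809  0.0994] phi 0.7723 tz [ 0.004 -0.001 -1.   ] q6 0.595 F [ 0.02 -0.68  5.72] T [-0.228  0.02  -0.047] jt6 0.2415 w 0.598 g 31.0
dTz -0.041
t 15.97 tcp [ 0.5144 -0.0809  0.099 ] phi 0.6725 tz [ 0.004 -0.001 -1.   ] q6 0.695 F [-0.68 -1.19  6.57] T [-0.239 -0.02  -0.132] jt6 0.1812 w 0.6 g 31.0
dTz -0.126
```

```bash
python3 chk.py ref; python3 -m jog '[0, 0, 0.0002, 0.08, 0, 0, 0, 0]' >/dev/null && python3 chk.py 0.13  && python3 -m jog '[0, 0, 0.0002, 0.08, 0, 0, 0, 0]' >/dev/null && python3 chk.py 0.13 && python3 -m jog '[0, 0, 0.0002, 0.07, 0, 0, 0, 0]' >/dev/null && python3 chk.py 0.13
```

```text
t 15.97 tcp [ 0.5144 -0.0809  0.099 ] phi 0.6725 tz [ 0.004 -0.001 -1.   ] q6 0.695 F [-0.68 -1.19  6.57] T [-0.239 -0.02  -0.132] jt6 0.1812 w 0.6 g 31.0
t 16.23 tcp [ 0.5144 -0.0809  0.0989] phi 0.5926 tz [ 0.004 -0.001 -1.   ] q6 0.775 F [-0.67 -0.72  5.57] T [-0.142  0.054 -0.135] jt6 0.1315 w 0.598 g 31.0
dTz -0.003
t 16.48 tcp [ 0.5145 -0.0809  0.0989] phi 0.5124 tz [ 0.004 -0.001 -1.   ] q6 0.855 F [-0.69 -0.46  6.36] T [-0.107  0.048 -0.067] jt6 0.1286 w 0.601 g 31.0
dTz 0.066
t 16.73 tcp [ 0.5146 -0.081   0.0989] phi 0.4426 tz [ 0.004 -0.001 -1.   ] q6 0.925 F [-1.2  -1.51  8.18] T [-0.19   0.191 -0.067] jt6 0.0972 w 0.596 g 31.1
dTz 0.066
```

```bash
python3 -m jog '[0, 0, 0, 0, 0, 0, 0, 0, 0, 0, 0, 0]' 0.75 >/dev/null; python3 -m jog '[0, 0, -0.03, 0, 0, 0, -0.03, -0.18, 0, 0, 0, -0.18, 0, 0, 0, -0.18, 0, 0, 0, -0.18]' >/dev/null; python3 -m jog '[0, 0, 0, -0.18, 0, 0, 0, -0.18, 0, 0, 0, -0.145, 0, 0, 0, 0]' 1.0
python3 -m jog '[0.06, 0, 0, 0, 0.06, 0, 0, 0, 0.059, 0.0006, 0, 0, 0, 0, 0, 0]'; python3 -c "
from fit import *
s,M=state(); print(fit('wrist',.496,.098),fit('scene',.496,.098))"
```

```text
time: 18.23
tool_pos: [0.5126, -0.0804, 0.1564]
tcp_rot: [-2.115, -2.323, 0.0]
wrist_force: [0.7, -0.2, 0.6]
width: 1.001
grip_force: 0.0
time: 18.73
tool_pos: [0.4957, 0.1013, 0.1567]
tcp_rot: [-2.109, -2.327, -0.001]
wrist_force: [0.6, -1.0, 0.4]
width: 0.998
grip_force: 0.0
t 18.73 tcp [0.4957 0.1013 0.1567] phi 1.6689 tz [-0.     0.001 -1.   ] q6 0.053 F [ 0.56 -1.01  0.36] T [ 0.051  0.027 -0.006] jt6 0.2901 w 0.998 g 0.0
(array([0.4958, 0.0955]), np.float64(0.969)) (array([0.4968, 0.0985]), np.float64(0.936))
```

```bash
python3 -m jog '[0, 0, 0.03, 0, 0, 0, 0.026, 0, 0, 0, 0, 0, 0, 0, 0, 0]' 1.0
python3 -m jog '[0, 0, 0, 0, 0, 0, 0, 0, 0, 0, 0, 0, 0, 0, 0, 0, 0, 0, 0, 0]' 0.4 30 >/dev/null
python3 chk.py ref
python3 -m jog '[0, 0, 0.0003, 0.0875, 0, 0, 0.0003, 0.0875, 0, 0, 0, 0]' >/dev/null && python3 chk.py ref && python3 -m jog '[0, 0, 0.0003, 0.07, 0, 0, 0, 0]' >/dev/null && python3 chk.py 0.07 && python3 -m jog '[0, 0, 0.0002, 0.05, 0, 0, 0, 0]' >/dev/null && python3 chk.py 0.07 && python3 -m jog '[0, 0, 0.0001, 0.03, 0, 0, 0, 0]' >/dev/null && python3 chk.py 0.07 && python3 -m jog '[0, 0, 0.0001, 0.03, 0, 0, 0, 0]' >/dev/null && python3 chk.py 0.07
```

```text
time: 19.42
tool_pos: [0.4971, 0.0969, 0.1014]
tcp_rot: [2.115, 2.322, 0.001]
wrist_force: [-0.2, -0.6, 0.2]
width: 1.002
grip_force: 0.0
t 20.05 tcp [0.4966 0.0978 0.1021] phi 1.6661 tz [ 0.001 -0.    -1.   ] q6 0.05 F [-2.91 -1.7   6.1 ] T [-0.154  0.441  0.006] jt6 -0.0294 w 0.599 g 30.5
t 20.43 tcp [0.4967 0.0978 0.1015] phi 1.4903 tz [ 0.001 -0.    -1.   ] q6 0.226 F [-2.93 -0.34  5.95] T [-0.207  0.429 -0.178] jt6 0.1201 w 0.597 g 30.4
t 20.68 tcp [0.4966 0.0977 0.1012] phi 1.4206 tz [ 0.001 -0.    -1.   ] q6 0.296 F [-2.24 -2.35  6.29] T [-0.222  0.567 -0.073] jt6 0.1115 w 0.599 g 30.5
dTz 0.106
```

```bash
for i in 1 2 3; do python3 -m jog '[0, 0, 0, 0]' >/dev/null; python3 chk.py 0.08|tail -1; done; python3 -m jog '[0, 0, 0.0002, 0.04, 0, 0, 0, 0]' >/dev/null; python3 chk.py 0.08; python3 -m jog '[0, 0, 0, 0]' >/dev/null; python3 chk.py 0.08|tail -1
```

```text
dTz 0.143
dTz 0.113
dTz 0.153
t 21.3 tcp [0.4963 0.0976 0.1011] phi 1.3812 tz [-0.    -0.001 -1.   ] q6 0.335 F [-4.79 -2.01  6.77] T [-0.276  0.617  0.116] jt6 0.1408 w 0.593 g 30.7
dTz 0.294
dTz 0.201
```

Cap 3's wrist torque rises by about 0.15–0.2 Nm at 16 deg, with a sideways shift that the other two did not show. This is the bad thread, so I'm backing it off.

```bash
python3 -m jog '[0, 0, -0.0003, -0.09, 0, 0, -0.0004, -0.12, 0, 0, -0.0004, -0.12, 0, 0, -0.0004, -0.12, 0, 0, -0.0004, -0.12]' >/dev/null; python3 chk.py ref;  python3 -m jog '[0, 0, -0.0003, -0.08, 0, 0, 0, 0]'>/dev/null; python3 chk.py 1; python3 -m jog '[0, 0, -0.003, 0, 0, 0, -0.003, 0, 0, 0, 0, 0]'; python3 chk.py 1
```

```text
t 22.05 tcp [0.4964 0.0982 0.103 ] phi 1.9544 tz [ 0.     0.001 -1.   ] q6 -0.238 F [-3.48 -0.57  7.22] T [ 0.141  0.696 -0.174] jt6 0.8564 w 0.598 g 30.6
t 22.3 tcp [0.4964 0.0982 0.1033] phi 2.0317 tz [ 0.  0. -1.] q6 -0.315 F [-2.81  0.15  6.26] T [-0.035  0.648  0.03 ] jt6 -0.1638 w 0.597 g 30.6
dTz 0.204
time: 22.68
tool_pos: [0.4967, 0.0979, 0.1081]
tcp_rot: [1.656, 2.669, 0.001]
wrist_force: [0.2, 0.4, -1.1]
width: 0.598
grip_force: 31.5
t 22.68 tcp [0.4967 0.0979 0.1081] phi 2.0309 tz [ 0.001  0.    -1.   ] q6 -0.315 F [ 0.16  0.41 -1.09] T [0.027 0.056 0.044] jt6 0.0001 w 0.598 g 31.5
dTz 0.218
```

```bash
python3 -m jog '[0, 0, -0.025, 0, 0, 0, -0.025, 0, 0.035, 0.0288, 0, 0, 0.035, 0.0288, 0, 0, 0.035, 0.0288, 0, 0]' >/dev/null; python3 -m jog '[0.0345, 0.0288, 0, 0, 0, 0, 0, 0.175, 0, 0, 0, 0.175, 0, 0, 0, 0.175, 0, 0, 0, 0.175]' >/dev/null; python3 -m jog '[0, 0, 0.04, 0, 0, 0, 0.04, 0, 0, 0, 0.02, 0, 0, 0, 0, 0, 0, 0, 0, 0]' ; python3 -c "
from h import *
state()
for c in ('top','scene'):
  im=bot.read_camera(c); cv2.imwrite(f'pics/{c}1.png',cv2.resize(im[:,:,::-1][60:280,60:420],None,fx=2,fy=2))"
```

```text
time: 24.55
tool_pos: [0.5389, 0.2745, 0.0592]
tcp_rot: [2.471, 1.939, 0.004]
wrist_force: [0.5, 0.5, -0.2]
width: 0.595
grip_force: 31.8
t 24.55 tcp [0.5389 0.2745 0.0592] phi 1.3308 tz [ 0.002  0.001 -1.   ] q6 0.67 F [ 0.51  0.48 -0.24] T [ 0.008 -0.049 -0.012] jt6 0.0 w 0.595 g 31.8
```

View pics/scene1.png

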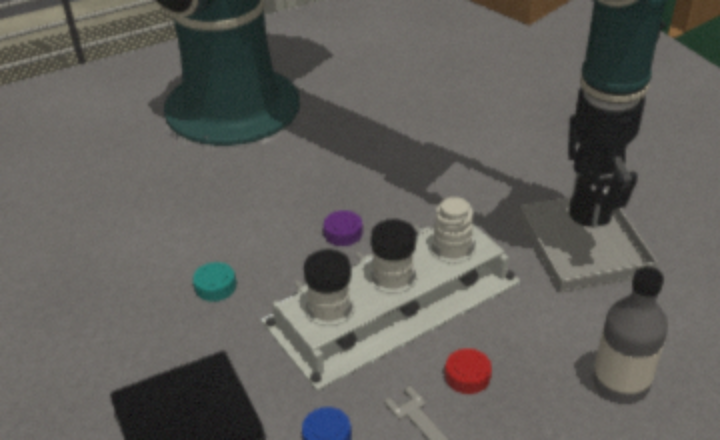

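The scene crop shows neck 3 bare at (454,210), the other two caps seated, and the held cap above the tray at (592,212). I'm lowering it now.

```bash
python3 -m jog '[0, 0, 0.03, 0, 0, 0, 0.015, 0, 0, 0, 0.004, 0, 0, 0, 0.002, 0, 0, 0, 0, 0]'; python3 -m jog '[0, 0, 0, 0, 0, 0, 0, 0, 0, 0, 0, 0]' 0.75; python3 -m jog '[0, 0, -0.02, 0, 0, 0, -0.05, 0, 0, 0, -0.05, 0, -0.05, 0, -0.05, 0, -0.06, 0, 0, 0]';python3 -m jog '[-0.06, 0, 0, 0, -0.06, 0, 0, 0, 0, 0, 0, 0, 0, 0, 0, 0, 0, 0, 0, 0]'; python3 -c "
from h import *
state()
im=bot.read_camera('wrist'); cv2.imwrite('pics/w2.png',im[:,:,::-1])
for c in ('top','scene'):
  im=bot.read_camera(c); cv2.imwrite(f'pics/{c}2.png',cv2.resize(im[:,:,::-1][80:280,60:420],None,fx=2,fy=2))
  for r in bot.regions_of(c,'cap_1'):
    ys,xs=np.nonzero(r['pixels']); print(c,round(r['conf'],2),im[r['pixels']].mean(0).round(),np.round(ray(c,[ys.mean(),xs.mean()],.013),3),np.round(ray(c,[ys.mean(),xs.mean()],.111),4))"
```

```text
time: 25.28
tool_pos: [0.5383, 0.2742, 0.0075]
tcp_rot: [2.471, 1.939, 0.002]
wrist_force: [-0.8, -1.1, -0.7]
width: 0.598
grip_force: 31.8
time: 25.65
tool_pos: [0.538, 0.2741, 0.0072]
tcp_rot: [2.471, 1.939, 0.001]
wrist_force: [0.1, -0.2, 0.2]
width: 0.749
grip_force: 0.0
time: 26.28
tool_pos: [0.517, 0.1737, 0.1783]
tcp_rot: [2.465, 1.94, 0.018]
wrist_force: [1.3, -1.7, 1.1]
width: 0.752
grip_force: 0.0
time: 26.9
tool_pos: [0.485, 0.0573, 0.1716]
tcp_rot: [2.47, 1.941, 0.002]
wrist_force: [-0.6, 0.2, 0.3]
width: 0.747
grip_force: 0.0
t 26.9 tcp [0.485  0.0573 0.1716] phi 1.3322 tz [ 0.001  0.    -1.   ] q6 0.305 F [-0.56  0.24  0.27] T [-0.001  0.015 -0.032] jt6 0.0044 w 0.747 g 0.0
top 0.97 [64. 61. 59.] [ 0.523 -0.09   0.013] [ 0.5118 -0.0814  0.111 ]
top 0.91 [ 50.  92. 158.] [ 0.642 -0.155  0.013] [ 0.6185 -0.1397  0.111 ]
top 0.7 [50. 47. 47.] [0.533 0.288 0.013] [0.5209 0.2572 0.111 ]
top 0.59 [ 28. 147. 137.] [ 0.369 -0.174  0.013] [ 0.3731 -0.1569  0.111 ]
top 0.55 [73. 70. 67.] [ 0.508 -0.012  0.013] [ 0.498  -0.0118  0.111 ]
top 0.2 [183. 181. 170.] [ 0.494 -0.04   0.013] [ 0.4854 -0.0368  0.111 ]
scene 0.83 [ 42. 110. 102.] [ 0.371 -0.172  0.013] [ 0.4707 -0.1966  0.111 ]
scene 0.79 [139.  40.  37.] [0.651 0.023 0.013] [ 0.7159 -0.0258  0.111 ]
scene 0.75 [35. 34. 33.] [0.414 0.059 0.013] [0.5089 0.0057 0.111 ]
scene 0.74 [58. 37. 66.] [0.362 0.013 0.013] [ 0.4628 -0.0347  0.111 ]
scene 0.71 [40. 39. 38.] [0.538 0.275 0.013] [0.6174 0.1949 0.111 ]
scene 0.67 [ 40.  65. 123.] [ 0.643 -0.152  0.013] [ 0.7096 -0.1787  0.111 ]
scene 0.55 [41. 41. 39.] [ 0.423 -0.041  0.013] [ 0.5168 -0.0816  0.111 ]
```

View pics/scene2.png

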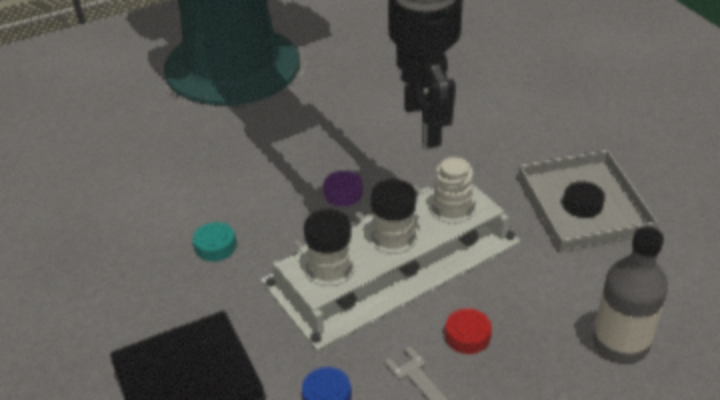

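View pics/top2.png

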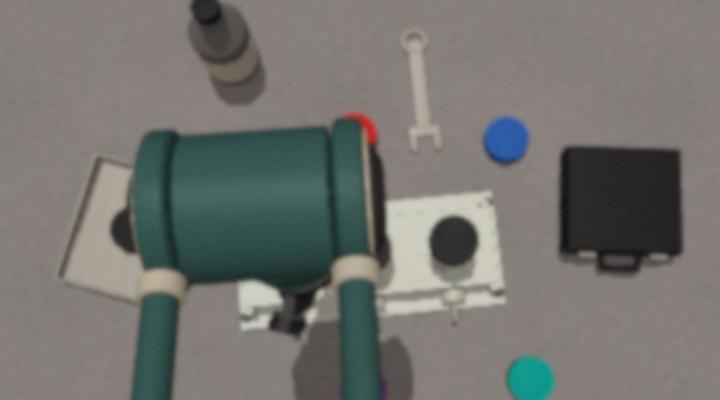

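The scene view shows cap 3 in the middle of the tray at (583,199), with caps 1 and 2 level on their necks at (327,230) and (394,200). In the top view the bottle, wrench and case look unmoved, and the arm is clear of everything.

```bash
python3 -c "
from workcell import bot
print(bot.finish_job())"
```

```text
the job is handed in; nothing more can be done
None
```

I've handed the job in: caps 1 and 2 are screwed home, and cap 3, which bound about 16° into its turn, was backed off and put in the middle of the tray; no verdict came back.

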